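Put the dental casts and the wire spool away in their trays

ROBOT

A 6-joint arm with a two-finger parallel gripper is mounted at the origin on the work surface. World frame = base frame: x ahead of the robot, y to its left, z up, the work surface at z = 0. Lengths are in m, angles in rad, forces in N, time in s.
With the tool pointing down it reaches from about 0.375 to 0.75 m from the base axis. Payload 9 kg.
Tool frame: the origin (TCP) lies at the very end of the fingers, on their centre line; the grasp point (between the pads) lies 19 mm behind it (env.tcp_to_grasp is the distance from the TCP to the grasp point, in m); z points along the fingers, y is the line along which they close (so a half turn about z gives the same grasp; the last joint's range is limited). The gripper opens to 85 mm and grips with 20 to 120 N. Pads are 22 mm wide; open, the fingers measure 114 mm over their backs; the gripper's body (76 mm by 85 mm) begins 54 mm behind the grasp point. The pads swing forward as they close: fully open they stand 13 mm farther back than shut.
Start: joints at [-1.33, 0.104, 0.097, 1.564, 0, 1.353], TCP at [0.266, -0.538, 0.231] pointing down, gripper open.
Joint ranges: [-2.99, 2.99], [-0.84, 1.86], [-1.1, 1.16], [-1.84, 2.11], [-1.51, 1.56], [-3.14, 3.14]. Speed limits (rad/s): [2.22, 2.22, 2.57, 3.14, 3.14, 3.14].

INTERFACE

Orientations are given as a unit quaternion [w, x, y, z].
In Python, from cell import sensors, optics, env gives the robot as it stands.
- The arm moves only by the shell command python3 -m inch 'ROWS' [FORCE]. ROWS is a JSON object of lists of equal length, an entry for each row: "travel": the shift along the tool's x, y, z in m, a list of three; "yaw": the turn about the tool's z in rad; "jaw": the gripper command: -1 is shut, 1 is fully open, values between are in proportion. A call has 1 to 12 rows; each row shifts and turns the commanded pose from where the row before left it, along the tool's axes as they then stand; what a row does not reach is not made up. A row lasts 1/12 s, in which the tool goes at most 41.7 mm and 7.16 degrees, less where a joint would pass 70% of its speed; a pose out of reach is approached as far as the arm can. A call with a gripper value outside its range is refused whole. The fingers move at their own pace and stop on an object; FORCE is the grip in N (left out, the last holds). Time passes only in rows, so rows that do not move let the fingers close. It gives the time, the measured TCP pose, the force, the opening and the grip force at its end, in the units of the state.
- sensors.read_state(): the state, without advancing time (a new reading comes with each control period).
- optics.get_image(name): name is "side" or "top"; returns (picture, depth): 420x560x3 uint8, red, green, blue; 420x560 float32, m along the optical axis (not along the pixel's ray), 0 where there is no reading.
- optics.calibration(name): a dict with "intrinsics" (3x3 intrinsics, pixels), "extrinsics" (4x4, takes a point from camera to world coordinates). Camera axes: x right, y down, z forward; pixel columns grow to the right and rows downward; lengths in m; the calibration is good to about 2 mm. A picture is of the moment at which its call begins. calibration takes no time and is no camera call.
- env.hand_in(): hands the job in; it is judged then, once.
The state is a dict: "t": time; "q": joint angles; "dq": joint speeds; "tau": joint torques, N m; "tool_pos": TCP position; "tool_rot": TCP orientation; "ft_force": force on the tool from outside, world axes, zero at the start; "moment": the same for the moment, N m; "opening": finger opening in m; "finger_force": force on a finger pad.
Only numpy, scipy, OpenCV 4.12 (cv2) and the standard library are available. Lean on these libraries where they do the work, as an engineer would, in place of code of your own. Each camera call takes 0.05 s, during which the arm holds its last target. There are 200 camera calls.

TASK

Clear the bench: put the two full-arch casts into the large tray and the two quadrant casts into the small tray, one cast to a bay, and the wire spool into the round dish. Each must end flat on the floor of its bay or dish, upright (teeth up), let go and at rest. Set things down gently, never drop them, and leave the pliers and the articulator where they are.

Things in the scene. Friction and masses are not known exactly. Their poses are not given: they have to be found in the camera images.
- full_cast_1: off-white plaster cast of a full arch (horseshoe of teeth), teeth up, 52 (x) x 60 (y) x 38 mm high. Base 28 mm high, vertical walls: flat sides at y = +-30 from x = -8 to +26, flat heel at x = +26, round front to x = -26 mm; teeth above, set in. Origin: centre of underside, z up. Grip across y. About 150 g, brittle. Both full-arch casts are alike. Starts standing on the bench, any yaw.
- full_cast_2: off-white plaster cast of a full arch (horseshoe of teeth), teeth up, 52 (x) x 60 (y) x 38 mm high. Base 28 mm high, vertical walls: flat sides at y = +-30 from x = -8 to +26, flat heel at x = +26, round front to x = -26 mm; teeth above, set in. Origin: centre of underside, z up. Grip across y. About 150 g, brittle. Both full-arch casts are alike. Starts standing on the bench, any yaw.
- quad_cast_1: off-white plaster quadrant cast: rectangular block, 40 (x) x 28 (y) x 28 mm high, flat vertical sides, one short row of five teeth on top rising to 36 mm, teeth up. Origin: centre of underside, z up. Grip across y. About 60 g, brittle. Both quadrant casts are alike. Starts standing on the bench, any yaw.
- quad_cast_2: off-white plaster quadrant cast: rectangular block, 40 (x) x 28 (y) x 28 mm high, flat vertical sides, one short row of five teeth on top rising to 36 mm, teeth up. Origin: centre of underside, z up. Grip across y. About 60 g, brittle. Both quadrant casts are alike. Starts standing on the bench, any yaw.
- wire_spool: spool full of wire: black plastic flanges and bright metal between, an upright cylinder 50 mm in diameter and 32 mm high standing on its flange (flanges 6 mm thick; the wire between them is 47 mm in diameter). Origin: centre of the underside; z up along its axis. Grip it across the diameter. About 120 g. At the start it stands on the bench.
- large_tray: larger shallow blue tray, fixed, 82 (x) x 149 mm (y). Two bays side by side along y, each 76 (x) x 70 mm (y) inside, centred at x = 0, y = +-36.5 mm. Floor 3 mm above the bench; walls and divider 3 mm thick, tops 9 mm above the bench. Origin: centre of underside, on the bench, z up. One full-arch cast per bay, best with its y along the tray's x.
- small_tray: smaller shallow blue tray, fixed, 52 (x) x 121 mm (y). Two bays side by side along y, each 46 (x) x 56 mm (y) inside, centred at x = 0, y = +-29.5 mm. Floor 3 mm above the bench; walls and divider 3 mm thick, tops 9 mm above the bench. Origin: centre of underside, on the bench, z up. One quadrant cast per bay, best with its y along the tray's x.
- round_dish: shallow round blue dish for the wire spool, fixed to the bench, 78 mm outside and 72 mm inside diameter; floor 3 mm above the bench, rim 9 mm above the bench. Origin: centre of the underside, on the bench; z up.
- pliers: bystander: wire-bending pliers with dark handles lying on the bench, about 130 mm long (x) by 52 mm wide, 10 mm high, loose. Origin: at the pivot on the underside; jaws to +x, handles to -x. Not to be moved.
- articulator: bystander: brass articulator holding a mounted pair of models, 85 x 70 mm, 96 mm high, loose, about 0.7 kg. Origin: centre of the underside. Not to be moved.

How it is judged:
At the end, for the whole second after the job is handed in: Casts one to a bay in their trays (each within 15 mm of the bay centre along both tray axes), spool within 14 mm of the dish centre; all five flat on the floor (underside under 6 mm above the tray underside), upright within 0.08 rad, at rest (((x of full_cast_1 in the frame of large_tray between -0.015 and 0.015 m and y of full_cast_1 in the frame of large_tray between 0.0215 and 0.0515 m and x of full_cast_2 in the frame of large_tray between -0.015 and 0.015 m and y of full_cast_2 in the frame of large_tray between -0.0515 and -0.0215 m) or (x of full_cast_1 in the frame of large_tray between -0.015 and 0.015 m and y of full_cast_1 in the frame of large_tray between -0.0515 and -0.0215 m and x of full_cast_2 in the frame of large_tray between -0.015 and 0.015 m and y of full_cast_2 in the frame of large_tray between 0.0215 and 0.0515 m)) and ((x of quad_cast_1 in the frame of small_tray between -0.015 and 0.015 m and y of quad_cast_1 in the frame of small_tray between 0.0145 and 0.0445 m and x of quad_cast_2 in the frame of small_tray between -0.015 and 0.015 m and y of quad_cast_2 in the frame of small_tray between -0.0445 and -0.0145 m) or (x of quad_cast_1 in the frame of small_tray between -0.015 and 0.015 m and y of quad_cast_1 in the frame of small_tray between -0.0445 and -0.0145 m and x of quad_cast_2 in the frame of small_tray between -0.015 and 0.015 m and y of quad_cast_2 in the frame of small_tray between 0.0145 and 0.0445 m)) and horizontal distance between wire_spool and round_dish below 0.014 m and z of each of full_cast_1, full_cast_2 in the frame of large_tray below 0.006 m and angle between each of full_cast_1, full_cast_2, quad_cast_1, quad_cast_2, wire_spool's own z axis and vertical below 0.08 rad and linear speed of each of full_cast_1, full_cast_2, quad_cast_1, quad_cast_2, wire_spool below 0.02 m/s and angular speed of each of full_cast_1, full_cast_2, quad_cast_1, quad_cast_2, wire_spool below 0.2 rad/s and z of each of quad_cast_1, quad_cast_2 in the frame of small_tray below 0.006 m and z of wire_spool in the frame of round_dish below 0.006 m); the robot touches nothing.
It fails at once if the pliers is shifted by more than 20 mm (distance of pliers from where it was at the start of the episode above 0.02 m).
It fails at once if the articulator is shifted by more than 20 mm (distance of articulator from where it was at the start of the episode above 0.02 m).
It fails at once if a cast or the spool is dropped or thrown (faster than 0.7 m/s out of the fingers, a fall of about 25 mm) ((linear speed of full_cast_1 above 0.7 m/s and contact force between the fingers and full_cast_1 below 0.05 N) or (linear speed of full_cast_2 above 0.7 m/s and contact force between the fingers and full_cast_2 below 0.05 N) or (linear speed of quad_cast_1 above 0.7 m/s and contact force between the fingers and quad_cast_1 below 0.05 N) or (linear speed of quad_cast_2 above 0.7 m/s and contact force between the fingers and quad_cast_2 below 0.05 N) or (linear speed of wire_spool above 0.7 m/s and contact force between the fingers and wire_spool below 0.05 N)).
It also fails if it takes over 104 s, if anything falls off the work surface, if the arm or the gripper's body presses on something with over 40 N, if the wrist force passes 120 N, or if a joint passes its speed limit or range.

## Working session

There is one attempt and no reset: what is moved stays moved. The work goes in short steps, Python scripts to look and compute and a shell command to move; the robot and the scene stay as the last step left them, time stands still between calls to the robot, and variables do not carry over. Pictures are saved under pics/ and viewed, at most 14 in all, crops included, and the job is handed in when it is done.

```bash
mkdir -p pics; ls; python3 - <<'E'
from cell import sensors, optics, env
import cv2, numpy as np
for n in("top","side"):
    im,d=optics.get_image(n); cv2.imwrite(f"pics/{n}0.png",im[:,:,::-1]); np.savez(f"{n}0.npz",im=im,d=d)
    c=optics.calibration(n); print(n,np.round(c["intrinsics"],1).tolist(),np.round(c["extrinsics"],3).tolist())
print(sensors.read_state())
E
```

```text
pics
top [[489.4, 0.0, 278.0], [0.0, 489.4, 213.1], [0.0, 0.0, 1.0]] [[-0.027, -0.986, 0.162, 0.299], [-1.0, 0.026, -0.013, 0.02], [0.008, -0.162, -0.987, 1.433], [0.0, 0.0, 0.0, 1.0]]
side [[418.7, 0.0, 277.2], [0.0, 418.7, 209.6], [0.0, 0.0, 1.0]] [[0.731, -0.451, 0.512, -0.194], [-0.682, -0.483, 0.549, -0.764], [0.0, -0.751, -0.661, 0.967], [0.0, 0.0, 0.0, 1.0]]
{'t': 0.1, 'q': array([-1.32971536e+00,  1.04649354e-01,  9.65207998e-02,  1.56393183e+00,
        9.80865203e-08,  1.35309565e+00]), 'dq': array([ 0.00058968, -0.00131563,  0.00176681, -0.00068492, -0.00094541,
        0.00036799]), 'tau': array([ 6.23358646e-03, -5.58205676e+01,  5.04721212e+01,  1.28979512e-02,
       -2.55348814e-04, -1.32431555e-05]), 'tool_pos': array([ 0.26564287, -0.53763033,  0.23057994]), 'tool_rot': array([-6.31984112e-04,  9.73804899e-01,  2.27384298e-01, -7.33927566e-06]), 'ft_force': array([ 0.14056763, -1.62058233, -0.01430476]), 'moment': array([0.05564611, 0.01626746, 0.01074599]), 'finger_force': 0.0, 'opening': 0.08533529773529057}
```

View pics/top0.png

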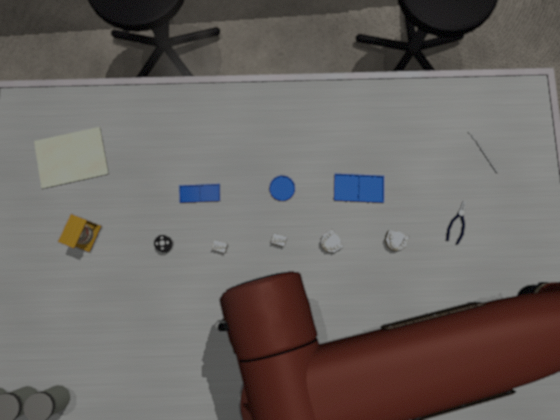

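View pics/side0.png

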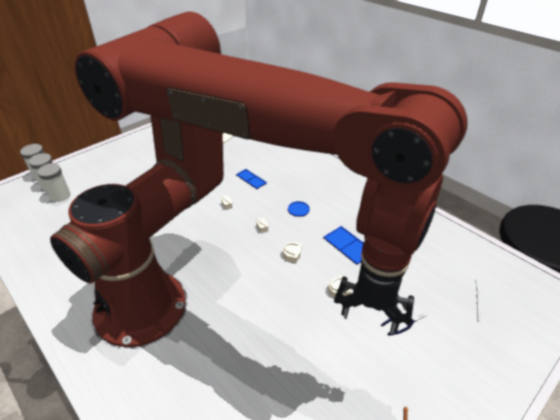

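The top view shows, left to right: spool at (163,243), quads at (220,247) and (278,240), full casts at (331,241) and (396,240), small tray at (200,193), dish at (282,188), large tray at (359,188). The pliers are at (456,228) and the articulator at (80,232).

```bash
cat > h.py <<'E'
import numpy as np, cv2
from cell import sensors, optics, env
def cloud(n,d):
    c=optics.calibration(n);K=c["intrinsics"];T=c["extrinsics"]
    v,u=np.mgrid[:d.shape[0],:d.shape[1]]
    P=np.stack([(u-K[0][2])/K[0][0]*d,(v-K[1][2])/K[1][1]*d,d],-1)
    return P@np.array(T)[:3,:3].T+np.array(T)[:3,3]
def rect(p):
    (c,s,a)=cv2.minAreaRect((p[:,:2]*1000).astype(np.float32)); return np.round(c,1),np.round(s,1),round(a,1)
def ortho(n,im,z,c,r,px=8000/8):
    # image of plane z around c; up=+x, left=+y
    C=optics.calibration(n);K=np.array(C["intrinsics"]);T=np.linalg.inv(C["extrinsics"])
    N=int(2*r*px); i,j=np.mgrid[:N,:N]
    X=np.stack([c[0]+r-i/px,c[1]+r-j/px,np.full(i.shape,z),np.ones(i.shape)],-1)@T.T
    uv=X[...,:3]@K.T; uv=uv[...,:2]/uv[...,2:]
    return cv2.remap(im,uv[...,0].astype(np.float32),uv[...,1].astype(np.float32),cv2.INTER_CUBIC)
E
python3 - <<'E'
from h import *
f=np.load("top0.npz");im=f["im"].astype(int);d=f["d"];P=cloud("top",d)
blue=((im[...,2]-im[...,0])>60).astype(np.uint8)
for (m,nm) in((blue,"blue"),(((P[...,2]>.018)&(P[...,2]<.12)&(d>0)).astype(np.uint8),"tall")):
    k,l,s,_=cv2.connectedComponentsWithStats(m)
    for i in range(1,k):
        if s[i,4]<25: continue
        p=P[l==i]; print(nm,s[i,:5].tolist(),*rect(p),"mean",np.round(p.mean(0)*1000,1),"zmax",round(p[:,2].max()*1000))
tiles=[]
for (u,v) in((220,247),(278,240),(331,241),(396,240),(163,243),(456,228)):
    c=P[v,u];o=ortho("top",f["im"],.03,c,.05,2500);tiles.append(o); print(np.round(c,3))
g=np.vstack([np.hstack(tiles[:3]),np.hstack(tiles[3:])]);cv2.imwrite("pics/t1.png",g[:,:,::-1])
E
```

```text
blue [334, 174, 50, 28, 1261] [ 504.9 -117.1] [150.  471.3] 38.6 mean [ 602.7 -241.1    7.6] zmax 1433
blue [270, 176, 25, 25, 464] [472.3  -8.8] [ 71.4 347.3] 88.6 mean [608.7 -11.1   6.9] zmax 1433
blue [180, 185, 39, 17, 616] [488.8 126.6] [419.7 112.5] 44.3 mean [597.4 233.5  15.5] zmax 1433
tall [57, 214, 39, 35, 783] [483.1 569.7] [54.3 84.7] 67.7 mean [482.7 564.5  83.3] zmax 106
tall [320, 230, 23, 23, 339] [ 440.9 -145.9] [59.6 55.7] 31.3 mean [ 441.  -146.3   30.5] zmax 45
tall [385, 230, 23, 21, 344] [ 439.5 -335.3] [60.7 55.6] 70.0 mean [ 440.5 -334.5   31. ] zmax 46
tall [153, 235, 18, 17, 239] [450.3 338.8] [49.4 46.9] 81.7 mean [450.1 338.4  31.7] zmax 40
tall [270, 234, 16, 13, 138] [451.5   4.7] [39.4 28.5] 70.4 mean [451.2   4.6  29.9] zmax 40
tall [211, 240, 16, 13, 139] [437.6 176. ] [40.2 27.7] 72.0 mean [437.1 175.6  29.3] zmax 43
tall [0, 386, 68, 34, 1404] [ 34.3 684.9] [186.7  66.7] 88.6 mean [ 38.2 651.5  92.1] zmax 120
tall [242, 404, 8, 10, 40] [ -0.6 104.8] [10.7 25.3] 14.1 mean [  0.7 103.8  55.4] zmax 111
[0.435 0.171 0.032]
[0.45  0.004 0.034]
[ 0.444 -0.149  0.027]
[ 0.441 -0.336  0.031]
[0.45  0.334 0.033]
[ 0.475 -0.524  0.001]
```

View pics/t1.png

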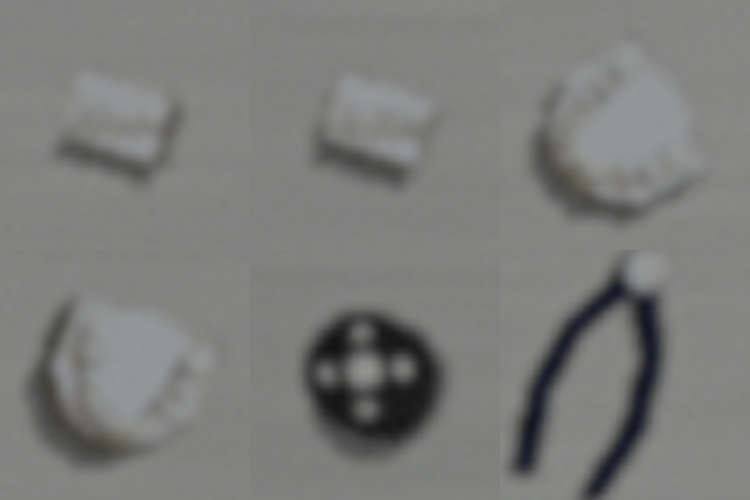

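The tile crops show both quads with their long axes about 70° from world x. Both full casts have their heels to the upper right (+x, -y), with heel lines at about 32° and 70°. The spool is upright. Next I'll get the tray poses and write a helper that gives the travel to a target.

```bash
cat >> h.py <<'E'
def go(x,y,z,A=None):
    """print travel in tool axes to (mm) after turning so that the closing line is at world angle A (deg)"""
    s=sensors.read_state(); w,a,b,c=s["tool_rot"]
    from scipy.spatial.transform import Rotation as R
    M=R.from_quat([a,b,c,w]).as_matrix(); A0=np.degrees(np.arctan2(M[1,1],M[0,1]))
    dy=0 if A is None else (A0-A+180)%360-180
    M=M@R.from_euler("z",np.radians(dy)).as_matrix()
    D=np.array([x,y,z])-s["tool_pos"]*1000
    print("at",np.round(s["tool_pos"]*1000,1),"A %.1f"%A0,"q6 %.2f"%s["q"][5],"t %.1f open %.1f ff %.1f"%(s["t"],s["opening"]*1000,s["finger_force"]),"| yaw rad %.3f"%np.radians(dy),"travel mm",np.round(M.T@D,1))
E
python3 - <<'E'
from h import *
f=np.load("top0.npz");im=f["im"].astype(int);d=f["d"];P=cloud("top",d)
blue=((im[...,2]-im[...,0])>50).astype(np.uint8)
k,l,s,_=cv2.connectedComponentsWithStats(blue)
C=optics.calibration("top");K=np.array(C["intrinsics"]);T=np.array(C["extrinsics"])
for i in range(1,k):
    if s[i,4]<25: continue
    v,u=np.nonzero(l==i); r=np.stack([(u-K[0,2])/K[0,0],(v-K[1,2])/K[1,1],u*0+1.],-1)@T[:3,:3].T
    p=T[:3,3]+r*((.008-T[2,3])/r[:,2:]); print(*rect(p),np.round(p.mean(0)*1000,1), "depthmed z",np.median(P[l==i][:,2]))
go(440,-335,130,70)
E
```

```text
[ 603.3 -239.9] [146.6  80.7] 86.3 [ 602.9 -240.2    8. ] depthmed z 0.004276192947043511
[608.  -12.1] [71.4 73. ] 88.5 [608.3 -11.5   8. ] depthmed z 0.0039003976885187974
[599.4 233.3] [ 48.6 115.8] 1.4 [599.2 233.8   8. ] depthmed z 0.0039101705402276865
at [ 265.6 -537.6  230.6] A -63.7 q6 1.35 t 0.1 open 85.3 ff 0.0 | yaw rad -2.334 travel mm [-94.6 249.9 100.8]
```

```bash
Z='[0,0,0]'
python3 -m inch '{"travel":[[-0.01,0.02,0.008],[-0.01,0,0],[0,0,0],[0,0,0],[0,0,0],[0,0,0],[0,0,0],[0,0,0],[0,0,0],[0,0,0],[0,0,0],[0,0,0]],"yaw":[0,0,-0.12,-0.12,-0.12,-0.12,-0.12,-0.12,-0.12,-0.12,-0.12,-0.12],"jaw":[1,1,1,1,1,1,1,1,1,1,1,1]}' 30
python3 -m inch '{"travel":[[0,0,0],[0,0,0],[0,0,0],[0,0,0],[0,0,0],[0,0,0],[0,0,0],[0,0,0],[0,0,0],[0,0,0],[0,0,0],[0,0,0]],"yaw":[-0.12,-0.12,-0.12,-0.12,-0.12,-0.12,-0.12,-0.12,-0.12,-0.054,0,0],"jaw":[1,1,1,1,1,1,1,1,1,1,1,1]}'
python3 -c "
from h import *
go(444,-337,100,70)"
```

```text
t: 1.1
tool_pos: [0.2563, -0.5645, 0.223]
tool_rot: [-0.0, 0.673, 0.739, 0.0]
ft_force: [-1.2, -0.1, 0.3]
opening: 0.0853
finger_force: 0.0
t: 2.1
tool_pos: [0.2564, -0.5646, 0.2231]
tool_rot: [-0.0, 0.175, 0.985, 0.0]
ft_force: [-0.2, 0.0, -0.9]
opening: 0.0855
finger_force: 0.0
at [ 256.4 -564.6  223.1] A 69.9 q6 -1.00 t 2.1 open 85.5 ff 0.0 | yaw rad -0.002 travel mm [-98.5 277.9 123.2]
```

```bash
python3 -m inch '{"travel":[[-0.0098,0.0278,0.0123],[-0.0098,0.0278,0.0123],[-0.0098,0.0278,0.0123],[-0.0098,0.0278,0.0123],[-0.0098,0.0278,0.0123],[-0.0098,0.0278,0.0123],[-0.0098,0.0278,0.0123],[-0.0098,0.0278,0.0123],[-0.0098,0.0278,0.0123],[-0.0098,0.0278,0.0123],[0,0,0],[0,0,0]],"yaw":[0,0,0,0,0,0,0,0,0,0,0,0],"jaw":[1,1,1,1,1,1,1,1,1,1,1,1]}'
python3 - <<'E'
from h import *
go(444,-337,7,70)
im,d=optics.get_image("side"); P=cloud("side",d)
C=optics.calibration("side");K=np.array(C["intrinsics"]);Ti=np.linalg.inv(C["extrinsics"])
p=Ti@[.444,-.337,.03,1]; u,v=(K@(p[:3]/p[2]))[:2]; print(u,v)
u,v=int(u),int(v); cv2.imwrite("pics/s1.png",cv2.resize(im[v-90:v+60,u-100:u+100,::-1],None,fx=4,fy=4,interpolation=cv2.INTER_CUBIC))
E
```

```text
t: 3.1
tool_pos: [0.444, -0.3354, 0.0995]
tool_rot: [-0.001, 0.173, 0.985, 0.0]
ft_force: [-0.7, 0.0, -0.4]
opening: 0.0852
finger_force: 0.0
at [ 444.  -335.4   99.5] A 70.0 q6 -0.53 t 3.1 open 85.2 ff 0.0 | yaw rad 0.001 travel mm [-0.7 -1.5 92.5]
339.35274482597436 284.10296295608003
```

View pics/s1.png

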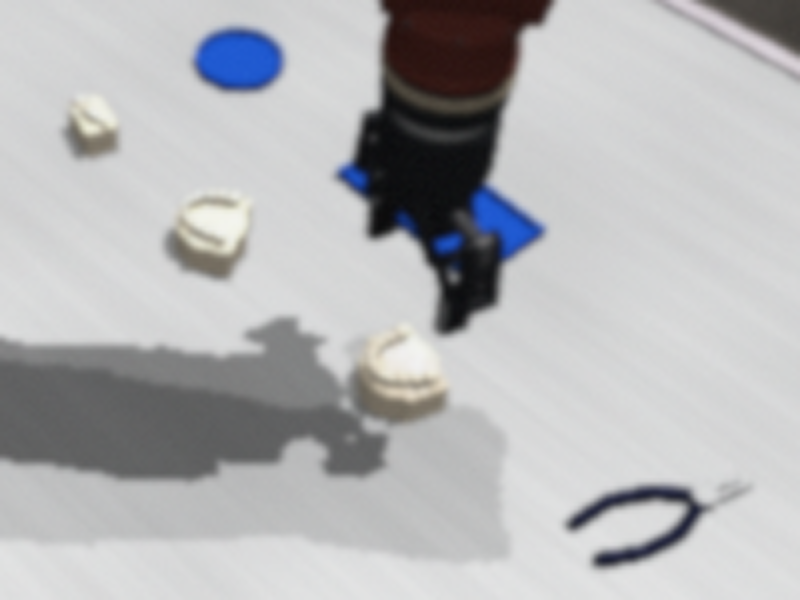

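The crop shows the open gripper just above cast 2 at (400,370), straddling it. Now I'll descend and close.

```bash
python3 -m inch '{"travel":[[-0.001,-0.001,0.02],[0,0,0.02],[0,0,0.02],[0,0,0.016],[0,0,0.01],[0,0,0.007],[0,0,0],[0,0,0],[0,0,0],[0,0,0],[0,0,0],[0,0,0]],"yaw":[0,0,0,0,0,0,0,0,0,0,0,0],"jaw":[1,1,1,1,1,1,1,-1,-1,-1,-1,-1]}' 30
python3 -m inch '{"travel":[[0,0,0],[0,0,0],[0,0,0],[0,0,0]],"yaw":[0,0,0,0],"jaw":[-1,-1,-1,-1]}'
```

```text
t: 4.15
tool_pos: [0.445, -0.3392, 0.0088]
tool_rot: [0.001, 0.174, 0.985, -0.001]
ft_force: [-1.8, 0.5, 6.3]
opening: 0.0594
finger_force: 33.4
t: 4.48
tool_pos: [0.4451, -0.3392, 0.0089]
tool_rot: [0.001, 0.174, 0.985, -0.001]
ft_force: [0.1, 0.2, 6.2]
opening: 0.0596
finger_force: 33.4
```

```bash
python3 -m inch '{"travel":[[0,0,-0.005],[0,0,-0.01],[0,0,-0.025],[0,0,-0.03],[0,0,-0.03],[0,0,0],[0,0,0],[0,0,0],[0,0,0],[0,0,0],[0,0,0],[0,0,0]],"yaw":[0,0,0,0,0,0.107,0.107,0.107,0.107,0.107,0.107,0.107],"jaw":[-1,-1,-1,-1,-1,-1,-1,-1,-1,-1,-1,-1]}'
python3 -m inch '{"travel":[[0,0,0],[0,0,0],[0,0,0],[0,0,0],[0,0,0],[0,0,0]],"yaw":[0.107,0.107,0.107,0.107,0.107,0],"jaw":[-1,-1,-1,-1,-1,-1]}'
python3 -c "
from h import *
go(600.3,-281.4,80,-3.7)"
```

```text
t: 5.48
tool_pos: [0.4444, -0.3382, 0.1081]
tool_rot: [0.0, 0.524, 0.852, -0.0]
ft_force: [-0.0, -0.0, -1.6]
opening: 0.0594
finger_force: 33.1
t: 5.98
tool_pos: [0.4444, -0.3382, 0.108]
tool_rot: [0.0, 0.73, 0.683, -0.0]
ft_force: [-0.1, 0.3, -1.6]
opening: 0.0596
finger_force: 33.1
at [ 444.4 -338.2  108. ] A -3.8 q6 0.75 t 6.0 open 59.6 ff 33.1 | yaw rad -0.002 travel mm [ 66.8 151.9  28.1]
```

```bash
python3 -m inch '{"travel":[[0.005,0.01,0],[0.0088,0.02,0],[0.0088,0.02,0],[0.0088,0.02,0],[0.0088,0.02,0],[0.0088,0.02,0],[0.0088,0.02,0],[0.0088,0.0119,0],[0,0.01,0.02],[0,0,0.02],[0,0,0],[0,0,0]],"yaw":[0,0,0,0,0,0,0,0,0,0,0,0],"jaw":[-1,-1,-1,-1,-1,-1,-1,-1,-1,-1,-1,-1]}'
python3 - <<'E'
from h import *
go(600.3,-281.4,12,-3.7)
im,d=optics.get_image("top"); P=cloud("top",d)
cv2.imwrite("pics/t2.png",cv2.resize(im[140:260,300:460,::-1],None,fx=5,fy=5,interpolation=cv2.INTER_CUBIC))
im,d=optics.get_image("side"); cv2.imwrite("pics/s2.png",cv2.resize(im[190:310,280:440,::-1],None,fx=5,fy=5,interpolation=cv2.INTER_CUBIC))
E
```

```text
t: 6.98
tool_pos: [0.5995, -0.2801, 0.0663]
tool_rot: [-0.001, 0.728, 0.686, -0.0]
ft_force: [-0.3, 0.2, 0.0]
opening: 0.0592
finger_force: 33.2
at [ 599.5 -280.1   66.3] A -3.4 q6 1.00 t 7.0 open 59.2 ff 33.2 | yaw rad 0.005 travel mm [-1.4  1.  54.3]
```

View pics/s2.png

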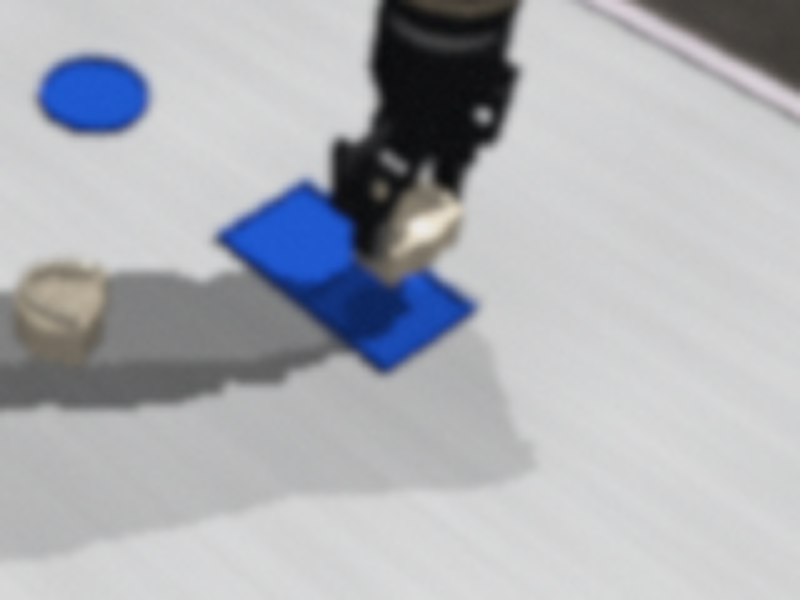

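The crop shows cast 2 held over the tray's near bay at (410,230). I'll check its tilt numerically before lowering.

```bash
python3 - <<'E'
from h import *
im,d=optics.get_image("side"); P=cloud("side",d).reshape(-1,3); c=im.reshape(-1,3).astype(int)
m=(abs(P[:,0]-.6)<.05)&(abs(P[:,1]+.28)<.06)&(P[:,2]>.04)&(P[:,2]<.12)&(c[:,0]>80)&(c[:,0]>=c[:,2])
p=P[m]*1000; p=p[np.argsort(p[:,2])]; print(len(p))
for a in range(45,105,5):
    q=p[(p[:,2]>=a)&(p[:,2]<a+5)]
    if len(q): print(a,len(q),"x %.0f..%.0f y %.0f..%.0f"%(q[:,0].min(),q[:,0].max(),q[:,1].min(),q[:,1].max()))
n=im.shape[1]; 
low=p[p[:,2]<np.percentile(p[:,2],40)]; print(np.round(np.linalg.lstsq(np.c_[low[:,0]-600,low[:,2]-60,np.ones(len(low))],low[:,1],rcond=None)[0],3))
E
```

```text
225
60 7 x 572..626 y -303..-288
65 12 x 572..626 y -303..-285
70 16 x 571..629 y -302..-291
75 16 x 564..627 y -305..-288
80 16 x 568..637 y -305..-288
85 87 x 568..635 y -305..-258
90 42 x 568..633 y -304..-257
95 20 x 583..634 y -294..-272
100 6 x 571..632 y -295..-289
[-7.80000e-02  2.73000e-01 -3.01996e+02]
```

Cast is level; its heel is at y=-303, so its origin is at about -277, which is on target. Lowering now.

```bash
python3 -m inch '{"travel":[[0,0.001,0.015],[0,0,0.015],[0,0,0.01],[0,0,0.006],[0,0,0.004],[0,0,0.002],[0,0,0.001],[0,0,0.001],[0,0,0],[0,0,0]],"yaw":[0,0,0,0,0,0,0,0,0,0],"jaw":[-1,-1,-1,-1,-1,-1,-1,-1,-1,-1]}'
```

```text
t: 7.97
tool_pos: [0.6014, -0.2815, 0.0138]
tool_rot: [0.0, 0.729, 0.685, 0.0]
ft_force: [0.3, 0.2, -1.6]
opening: 0.0592
finger_force: 33.3
```

Now 1.5 mm further to touch the floor, then open gradually and rise.

```bash
python3 -m inch '{"travel":[[0,0,0.001],[0,0,0.0008],[0,0,0],[0,0,0],[0,0,0],[0,0,0],[0,0,0],[0,0,0],[0,0,-0.02],[0,0,-0.03],[0,0,-0.03],[0,0,-0.01]],"yaw":[0,0,0,0,0,0,0,0,0,0,0,0],"jaw":[-1,-1,-1,0.5,0.7,1,1,1,1,1,1,1]}'
python3 -c "
from h import *
go(445.5,-148.5,100,31.5)"
```

```text
t: 8.97
tool_pos: [0.6028, -0.2825, 0.1066]
tool_rot: [0.003, 0.729, 0.685, 0.0]
ft_force: [0.5, -1.1, 2.1]
opening: 0.0853
finger_force: 0.0
at [ 602.8 -282.5  106.6] A -3.5 q6 1.00 t 9.0 open 85.3 ff 0.0 | yaw rad -0.612 travel mm [196.4 -64.1   5.4]
```

```bash
python3 -m inch '{"travel":[[0,0,0],[0,0,0],[0,0,0],[0,0,0],[0,0,0],[0.0245,-0.0083,0],[0.0245,-0.0083,0],[0.0245,-0.0083,0],[0.0245,-0.0083,0],[0.0245,-0.0083,0],[0.0245,-0.0083,0],[0.0245,-0.0083,0]],"yaw":[-0.12,-0.12,-0.12,-0.12,-0.132,0,0,0,0,0,0,0],"jaw":[1,1,1,1,1,1,1,1,1,1,1,1]}'
python3 -m inch '{"travel":[[0.0245,-0.0083,0.02],[0,0,0.02],[0,0,0],[0,0,0]],"yaw":[0,0,0,0],"jaw":[1,1,1,1]}'
python3 - <<'E'
from h import *
go(443.5,-150,8,31.5)
im,d=optics.get_image("top")
cv2.imwrite("pics/t3.png",cv2.resize(im[150:290,260:460,::-1],None,fx=4,fy=4,interpolation=cv2.INTER_CUBIC))
E
```

```text
t: 9.97
tool_pos: [0.4618, -0.1637, 0.1011]
tool_rot: [0.0, 0.492, 0.871, -0.0]
ft_force: [-0.4, 0.9, 0.4]
opening: 0.0852
finger_force: 0.0
t: 10.3
tool_pos: [0.4426, -0.1475, 0.0612]
tool_rot: [-0.0, 0.492, 0.871, 0.0]
ft_force: [0.0, -0.5, 0.9]
opening: 0.0854
finger_force: 0.0
at [ 442.6 -147.5   61.2] A 31.1 q6 0.42 t 10.3 open 85.4 ff 0.0 | yaw rad -0.007 travel mm [-2.6 -0.5 53.2]
```

View pics/t3.png

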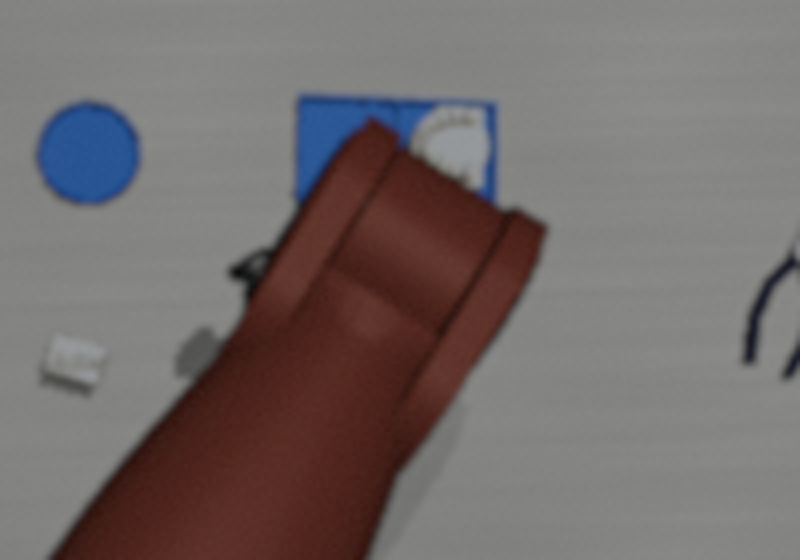

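The first cast sits in the right-hand bay at (450,145). Descending on the second one and closing.

```bash
python3 -m inch '{"travel":[[-0.0026,0,0.02],[0,0,0.016],[0,0,0.01],[0,0,0.007],[0,0,0],[0,0,0],[0,0,0],[0,0,0],[0,0,0],[0,0,0],[0,0,0],[0,0,0]],"yaw":[0,0,0,0,0,0,0,0,0,0,0,0],"jaw":[1,1,1,1,1,-1,-1,-1,-1,-1,-1,-1]}' 30
python3 -m inch '{"travel":[[0,0,0],[0,0,-0.005],[0,0,-0.01],[0,0,-0.025],[0,0,-0.03],[0,0,-0.03],[0,0,0],[0,0,0],[0,0,0],[0,0,0],[0,0,0],[0,0,0]],"yaw":[0,0,0,0,0,0,0.1,0.1,0.1,0.1,0.1,0.115],"jaw":[-1,-1,-1,-1,-1,-1,-1,-1,-1,-1,-1,-1]}'
python3 -c "
from h import *
go(605.4,-208.6,65,-3.7)"
```

```text
t: 11.35
tool_pos: [0.4451, -0.1506, 0.0097]
tool_rot: [0.001, 0.492, 0.871, -0.0]
ft_force: [-0.5, -0.8, 6.6]
opening: 0.0594
finger_force: 33.3
t: 12.35
tool_pos: [0.4443, -0.1499, 0.1093]
tool_rot: [0.0, 0.734, 0.679, 0.0]
ft_force: [0.8, -0.7, -1.0]
opening: 0.0596
finger_force: 33.0
at [ 444.3 -149.9  109.3] A -4.4 q6 1.04 t 12.3 open 59.6 ff 33.0 | yaw rad -0.012 travel mm [-48.1 164.6  44.3]
```

```bash
python3 -m inch '{"travel":[[-0.003,0.01,0],[-0.006,0.02,0],[-0.006,0.02,0],[-0.006,0.02,0],[-0.006,0.02,0],[-0.006,0.02,0],[-0.006,0.02,0],[-0.006,0.02,0],[-0.0031,0.0146,0.022],[0,0,0.022],[0,0,0],[0,0,0]],"yaw":[0,0,0,0,0,0,0,0,0,0,0,0],"jaw":[-1,-1,-1,-1,-1,-1,-1,-1,-1,-1,-1,-1]}'
python3 - <<'E'
from h import *
go(605.4,-208.6,12.7,-3.7)
im,d=optics.get_image("side"); P=cloud("side",d).reshape(-1,3); c=im.reshape(-1,3).astype(int)
m=(abs(P[:,0]-.605)<.05)&(abs(P[:,1]+.205)<.06)&(P[:,2]>.053)&(P[:,2]<.12)&(c[:,0]>80)&(c[:,0]>=c[:,2])
p=P[m]*1000
for a in range(50,105,5):
    q=p[(p[:,2]>=a)&(p[:,2]<a+5)]
    if len(q): print(a,len(q),"x %.0f..%.0f y %.0f..%.0f"%(q[:,0].min(),q[:,0].max(),q[:,1].min(),q[:,1].max()))
E
```

```text
t: 13.35
tool_pos: [0.6038, -0.2091, 0.0637]
tool_rot: [-0.002, 0.732, 0.681, -0.0]
ft_force: [-0.0, 0.1, -0.8]
opening: 0.0593
finger_force: 33.2
at [ 603.8 -209.1   63.7] A -4.1 q6 1.11 t 13.3 open 59.3 ff 33.2 | yaw rad -0.007 travel mm [ 0.5  1.7 51. ]
55 4 x 575..633 y -228..-212
60 18 x 573..630 y -232..-210
65 15 x 571..626 y -231..-215
70 23 x 573..634 y -233..-217
75 17 x 572..641 y -231..-206
80 83 x 572..638 y -232..-193
85 35 x 573..638 y -233..-198
90 23 x 578..628 y -221..-184
95 3 x 584..624 y -215..-211
100 2 x 638..643 y -221..-221
```

```bash
python3 -m inch '{"travel":[[0.0015,0.0015,0.015],[0,0,0.014],[0,0,0.01],[0,0,0.005],[0,0,0.003],[0,0,0.002],[0,0,0.001],[0,0,0.001],[0,0,0],[0,0,0]],"yaw":[0,0,0,0,0,0,0,0,0,0],"jaw":[-1,-1,-1,-1,-1,-1,-1,-1,-1,-1]}'
```

```text
t: 14.23
tool_pos: [0.6069, -0.2086, 0.0139]
tool_rot: [0.0, 0.732, 0.681, 0.0]
ft_force: [-0.3, -0.4, -1.1]
opening: 0.059
finger_force: 33.2
```

```bash
python3 -m inch '{"travel":[[0,0,0.001],[0,0,0.0005],[0,0,0],[0,0,0],[0,0,0],[0,0,0],[0,0,0],[0,0,0],[0,0,-0.02],[0,0,-0.03],[0,0,-0.03],[0,0,-0.01]],"yaw":[0,0,0,0,0,0,0,0,0,0,0,0],"jaw":[-1,-1,-1,0.5,0.7,1,1,1,1,1,1,1]}'
python3 -c "
from h import *
go(451.5,4.7,90,-19.6)"
```

```text
t: 15.23
tool_pos: [0.6084, -0.2095, 0.107]
tool_rot: [0.003, 0.732, 0.681, 0.001]
ft_force: [0.7, -0.2, 1.7]
opening: 0.0856
finger_force: 0.0
at [ 608.4 -209.5  107. ] A -4.1 q6 1.11 t 15.2 open 85.6 ff 0.0 | yaw rad 0.270 travel mm [ 149.1 -219.8   15.6]
```

```bash
python3 -m inch '{"travel":[[0,0,0],[0,0,0],[0,0,0],[0.0166,-0.0244,0],[0.0166,-0.0244,0],[0.0166,-0.0244,0],[0.0166,-0.0244,0],[0.0166,-0.0244,0],[0.0166,-0.0244,0],[0.0166,-0.0244,0],[0.0166,-0.0244,0],[0.0166,-0.0244,0.015]],"yaw":[0.09,0.09,0.09,0,0,0,0,0,0,0,0,0],"jaw":[1,1,1,0.3,0.3,0.3,0.3,0.3,0.3,0.3,0.3,0.3]}'
python3 -m inch '{"travel":[[0,0,0.02],[0,0,0.01],[0,0,0],[0,0,0]],"yaw":[0,0,0,0],"jaw":[0.3,0.3,0.3,0.3]}'
python3 -c "
from h import *
go(451.5,4.7,10,-19.6)"
```

```text
t: 16.23
tool_pos: [0.4505, 0.0064, 0.089]
tool_rot: [0.002, 0.817, 0.576, 0.001]
ft_force: [0.0, 1.5, 1.7]
opening: 0.0556
finger_force: 0.0
t: 16.57
tool_pos: [0.4499, 0.0056, 0.0569]
tool_rot: [-0.0, 0.817, 0.576, -0.0]
ft_force: [-0.2, 0.1, 0.2]
opening: 0.0557
finger_force: 0.0
at [449.9   5.6  56.9] A -19.6 q6 1.63 t 16.6 open 55.7 ff 0.0 | yaw rad -0.000 travel mm [-0.2  1.9 46.9]
```

```bash
python3 -m inch '{"travel":[[0,0.0018,0.02],[0,0,0.015],[0,0,0.008],[0,0,0.004],[0,0,0],[0,0,0],[0,0,0],[0,0,0],[0,0,0],[0,0,0],[0,0,0],[0,0,0]],"yaw":[0,0,0,0,0,0,0,0,0,0,0,0],"jaw":[0.3,0.3,0.3,0.3,0.3,-1,-1,-1,-1,-1,-1,-1]}' 25
python3 -m inch '{"travel":[[0,0,0],[0,0,-0.005],[0,0,-0.01],[0,0,-0.025],[0,0,-0.03],[0,0,-0.03],[0,0,0],[0,0,0],[0,0,0],[0,0,0],[0,0,0],[0,0,0]],"yaw":[0,0,0,0,0,0,-0.092,-0.092,-0.092,-0.091,0,0],"jaw":[-1,-1,-1,-1,-1,-1,-1,-1,-1,-1,-1,-1]}'
python3 -c "
from h import *
go(600,204,65,1.4)"
```

```text
t: 17.57
tool_pos: [0.4524, 0.005, 0.0111]
tool_rot: [0.001, 0.817, 0.576, 0.001]
ft_force: [-0.5, -1.0, 6.0]
opening: 0.0274
finger_force: 25.9
t: 18.57
tool_pos: [0.4516, 0.0054, 0.1106]
tool_rot: [0.0, 0.699, 0.715, 0.0]
ft_force: [-0.1, -0.9, -0.2]
opening: 0.0275
finger_force: 25.1
at [451.6   5.4 110.6] A 1.3 q6 1.27 t 18.6 open 27.5 ff 25.1 | yaw rad -0.002 travel mm [195.  153.2  45.6]
```

```bash
python3 -m inch '{"travel":[[0.0095,0.0075,0],[0.0195,0.0153,0],[0.0195,0.0153,0],[0.0195,0.0153,0],[0.0195,0.0153,0],[0.0195,0.0153,0],[0.0195,0.0153,0],[0.0195,0.0153,0],[0.0195,0.0153,0],[0.0195,0.0153,0.0],[0.0095,0.0078,0.02],[0,0,0.025]],"yaw":[0,0,0,0,0,0,0,0,0,0,0,0],"jaw":[-1,-1,-1,-1,-1,-1,-1,-1,-1,-1,-1,-1]}'
python3 -m inch '{"travel":[[0,0,0],[0,0,0]],"yaw":[0,0],"jaw":[-1,-1]}'
python3 - <<'E'
from h import *
go(600,204,14.1,1.4)
im,d=optics.get_image("side")
C=optics.calibration("side");K=np.array(C["intrinsics"]);Ti=np.linalg.inv(C["extrinsics"])
p=Ti@[.6,.204,.03,1]; u,v=(K@(p[:3]/p[2]))[:2].astype(int); print(u,v)
cv2.imwrite("pics/s3.png",cv2.resize(im[v-60:v+60,u-80:u+80,::-1],None,fx=5,fy=5,interpolation=cv2.INTER_CUBIC))
E
```

```text
t: 19.57
tool_pos: [0.6026, 0.2059, 0.0668]
tool_rot: [0.001, 0.699, 0.715, 0.002]
ft_force: [0.1, -0.5, -1.0]
opening: 0.027
finger_force: 25.1
t: 19.73
tool_pos: [0.5981, 0.2034, 0.0637]
tool_rot: [-0.001, 0.699, 0.715, -0.002]
ft_force: [0.3, 0.3, 0.1]
opening: 0.0277
finger_force: 25.1
at [598.1 203.4  63.7] A 1.3 q6 1.67 t 19.7 open 27.7 ff 25.1 | yaw rad -0.001 travel mm [ 0.6  2.1 49.6]
255 176
```

View pics/s3.png

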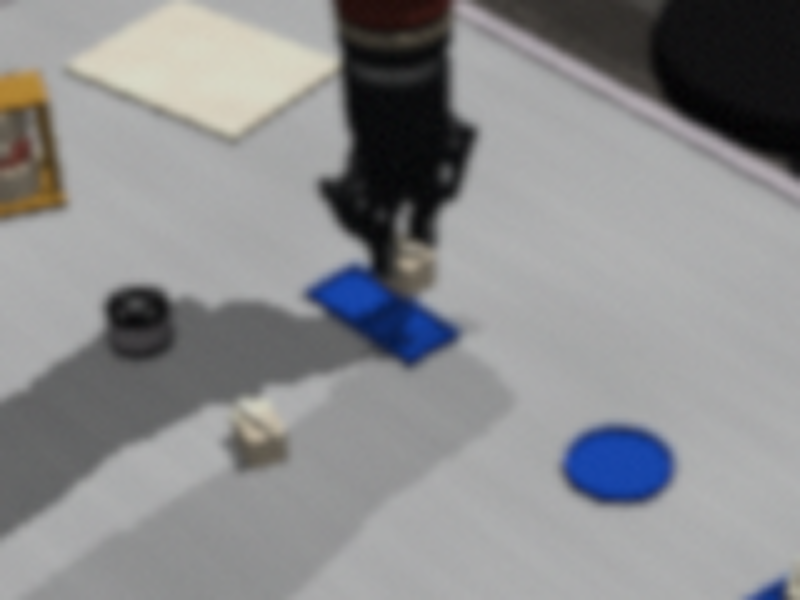

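The quad is held level at (412,268) above the near bay. Lowering and releasing.

```bash
python3 -m inch '{"travel":[[0.0005,0.001,0.014],[0,0,0.014],[0,0,0.01],[0,0,0.005],[0,0,0.003],[0,0,0.0015],[0,0,0.001],[0,0,0],[0,0,0]],"yaw":[0,0,0,0,0,0,0,0,0],"jaw":[-1,-1,-1,-1,-1,-1,-1,-1,-1]}'
python3 -c "
from h import *
go(600,204,14.1,1.4)"
```

```text
t: 20.53
tool_pos: [0.601, 0.2042, 0.017]
tool_rot: [0.0, 0.698, 0.716, 0.0]
ft_force: [-0.6, 0.5, -0.3]
opening: 0.0276
finger_force: 25.1
at [601.  204.2  17. ] A 1.4 q6 1.67 t 20.5 open 27.6 ff 25.1 | yaw rad 0.001 travel mm [-0.1 -1.   2.9]
```

Next quad: (437.6, 176), closing line at 72-90 = -18°.

```bash
python3 -m inch '{"travel":[[0,0,0.0015],[0,0,0.001],[0,0,0.0005],[0,0,0],[0,0,0],[0,0,0],[0,0,0],[0,0,-0.02],[0,0,-0.03],[0,0,-0.03],[0,0,0],[0,0,0]],"yaw":[0,0,0,0,0,0,0,0,0,0,0,0],"jaw":[-1,-1,-1,-1,-0.2,0,0.3,0.3,0.3,0.3,0.3,0.3]}'
python3 -c "
from h import *
go(437.6,176,60,-18)"
```

```text
t: 21.53
tool_pos: [0.6022, 0.2043, 0.0957]
tool_rot: [0.001, 0.698, 0.716, 0.002]
ft_force: [0.3, 0.1, 0.5]
opening: 0.0557
finger_force: 0.0
at [602.2 204.3  95.7] A 1.4 q6 1.67 t 21.5 open 55.7 ff 0.0 | yaw rad 0.339 travel mm [ -77.9 -148.    35. ]
```

```bash
python3 -m inch '{"travel":[[0,0,0],[0,0,0],[0,0,0],[-0.011,-0.021,0],[-0.011,-0.021,0],[-0.011,-0.021,0],[-0.011,-0.021,0],[-0.011,-0.021,0],[-0.011,-0.021,0],[-0.0115,-0.022,0.015],[0,0,0.02],[0,0,0]],"yaw":[0.113,0.113,0.113,0,0,0,0,0,0,0,0,0],"jaw":[0.3,0.3,0.3,0.3,0.3,0.3,0.3,0.3,0.3,0.3,0.3,0.3]}'
python3 -m inch '{"travel":[[0,0,0],[0,0,0]],"yaw":[0,0],"jaw":[0.3,0.3]}'
python3 -c "
from h import *
go(437.6,176,10,-18)"
```

```text
t: 22.53
tool_pos: [0.4324, 0.1758, 0.0542]
tool_rot: [-0.001, 0.809, 0.588, -0.002]
ft_force: [-1.7, -0.7, -0.9]
opening: 0.0556
finger_force: 0.0
t: 22.7
tool_pos: [0.4364, 0.1761, 0.0587]
tool_rot: [0.0, 0.809, 0.588, -0.0]
ft_force: [0.5, -0.7, 0.7]
opening: 0.0555
finger_force: 0.0
at [436.4 176.1  58.7] A -18.0 q6 1.99 t 22.7 open 55.5 ff 0.0 | yaw rad 0.000 travel mm [ 0.3  1.2 48.7]
```

```bash
python3 -m inch '{"travel":[[0,0.001,0.02],[0,0,0.016],[0,0,0.008],[0,0,0.005],[0,0,0],[0,0,0],[0,0,0],[0,0,0],[0,0,0],[0,0,0],[0,0,0],[0,0,0]],"yaw":[0,0,0,0,0,0,0,0,0,0,0,0],"jaw":[0.3,0.3,0.3,0.3,0.3,-1,-1,-1,-1,-1,-1,-1]}' 25
python3 -m inch '{"travel":[[0,0,0],[0,0,-0.005],[0,0,-0.01],[0,0,-0.025],[0,0,-0.03],[0,0,-0.03],[0,0,0],[0,0,0],[0,0,0],[0,0,0],[0,0,0],[0,0,0]],"yaw":[0,0,0,0,0,0,-0.085,-0.085,-0.085,-0.084,0,0],"jaw":[-1,-1,-1,-1,-1,-1,-1,-1,-1,-1,-1,-1]}'
python3 -c "
from h import *
go(598.7,263,65,1.4)"
```

```text
t: 23.7
tool_pos: [0.4378, 0.1759, 0.0106]
tool_rot: [0.001, 0.809, 0.588, 0.001]
ft_force: [-0.3, 0.6, 6.9]
opening: 0.0271
finger_force: 25.9
t: 24.7
tool_pos: [0.4369, 0.1758, 0.1101]
tool_rot: [0.0, 0.699, 0.715, 0.0]
ft_force: [0.1, -0.1, -0.2]
opening: 0.0277
finger_force: 25.1
at [436.9 175.8 110.1] A 1.3 q6 1.65 t 24.7 open 27.7 ff 25.1 | yaw rad -0.002 travel mm [ 83.2 163.8  45.1]
```

```bash
python3 -m inch '{"travel":[[0.005,0.01,0],[0.0104,0.0205,0],[0.0104,0.0205,0],[0.0104,0.0205,0],[0.0104,0.0205,0],[0.0104,0.0205,0],[0.0104,0.0205,0],[0.0104,0.0205,0],[0.0054,0.0105,0.02],[0,0,0.025],[0,0,0],[0,0,0]],"yaw":[0,0,0,0,0,0,0,0,0,0,0,0],"jaw":[-1,-1,-1,-1,-1,-1,-1,-1,-1,-1,-1,-1]}'
python3 -m inch '{"travel":[[0,0,0.014],[0,0,0.014],[0,0,0.01],[0,0,0.005],[0,0,0.001],[0,0,0.001],[0,0,0],[0,0,0]],"yaw":[0,0,0,0,0,0,0,0],"jaw":[-1,-1,-1,-1,-1,-1,-1,-1]}'
python3 -c "
from h import *
go(598.7,263,13.6,1.4)"
```

```text
t: 25.7
tool_pos: [0.5972, 0.2628, 0.0631]
tool_rot: [-0.001, 0.699, 0.715, -0.002]
ft_force: [-0.4, -0.2, -1.2]
opening: 0.0276
finger_force: 25.1
t: 26.37
tool_pos: [0.5992, 0.2632, 0.0201]
tool_rot: [0.0, 0.698, 0.716, 0.0]
ft_force: [0.5, -0.8, -0.0]
opening: 0.0275
finger_force: 25.1
at [599.2 263.2  20.1] A 1.4 q6 1.76 t 26.4 open 27.5 ff 25.1 | yaw rad 0.001 travel mm [-0.2 -0.5  6.5]
```

```bash
python3 -m inch '{"travel":[[0,0,0.003],[0,0,0.0025],[0,0,0.001],[0,0,0],[0,0,0],[0,0,0],[0,0,0],[0,0,-0.02],[0,0,-0.03],[0,0,-0.03],[0,0,0],[0,0,0]],"yaw":[0,0,0,0,0,0,0,0,0,0,0,0],"jaw":[-1,-1,-1,-1,-0.2,0,0.3,0.3,0.3,0.8,1,1]}'
python3 -c "
from h import *
go(450.2,338.6,70)"
```

```text
t: 27.37
tool_pos: [0.6003, 0.2635, 0.0952]
tool_rot: [0.001, 0.698, 0.716, 0.002]
ft_force: [-0.7, 0.1, -0.8]
opening: 0.0849
finger_force: 0.0
at [600.3 263.5  95.2] A 1.4 q6 1.76 t 27.4 open 84.9 ff 0.0 | yaw rad 0.000 travel mm [  78.9 -148.3   24.7]
```

```bash
python3 -m inch '{"travel":[[0.011,-0.021,0],[0.011,-0.021,0],[0.011,-0.021,0],[0.011,-0.021,0],[0.011,-0.021,0],[0.011,-0.021,0],[0.0125,-0.022,0.01],[0,0,0.015],[0,0,0],[0,0,0],[0,0,0]],"yaw":[0,0,0,0,0,0,0,0,0,0,0],"jaw":[1,1,1,1,1,1,1,1,1,1,1]}'
python3 - <<'E'
from h import *
go(450.2,338.6,8)
im,d=optics.get_image("top"); cv2.imwrite("pics/t4.png",cv2.resize(im[150:290,130:410,::-1],None,fx=2.8,fy=2.8,interpolation=cv2.INTER_CUBIC))
E
```

```text
t: 28.28
tool_pos: [0.4491, 0.3375, 0.0678]
tool_rot: [0.0, 0.698, 0.716, -0.0]
ft_force: [0.1, 0.0, 0.4]
opening: 0.0853
finger_force: 0.0
at [449.1 337.5  67.8] A 1.4 q6 1.96 t 28.3 open 85.3 ff 0.0 | yaw rad 0.000 travel mm [ 1.1  1.1 59.8]
```

View pics/t4.png

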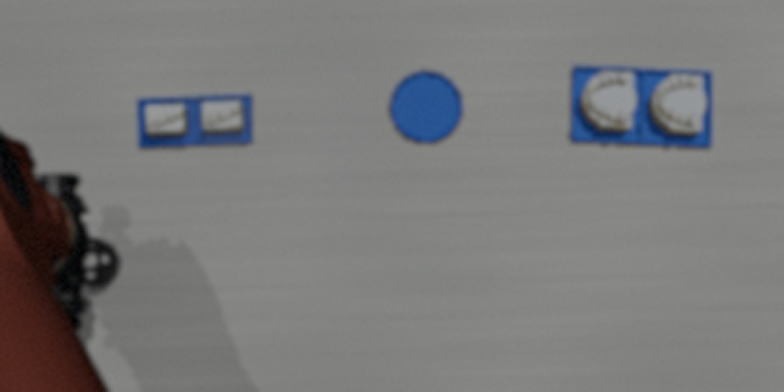

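All four casts lie in their bays, with the quads at (165,120) and (222,117) and the full casts at (610,100) and (680,105). The gripper straddles the spool at (95,262).

```bash
python3 -m inch '{"travel":[[0.001,0.001,0.02],[0,0,0.02],[0,0,0.012],[0,0,0.008],[0,0,0],[0,0,0],[0,0,0],[0,0,0],[0,0,0],[0,0,0],[0,0,0],[0,0,0]],"yaw":[0,0,0,0,0,0,0,0,0,0,0,0],"jaw":[1,1,1,1,1,-1,-1,-1,-1,-1,-1,-1]}' 30
python3 -m inch '{"travel":[[0,0,0],[0,0,-0.005],[0,0,-0.01],[0,0,-0.025],[0,0,-0.025],[0,0,-0.02],[0,0,0],[0,0,0]],"yaw":[0,0,0,0,0,0,0,0],"jaw":[-1,-1,-1,-1,-1,-1,-1,-1]}'
python3 -c "
from h import *
go(608,-11.8,65)"
```

```text
t: 29.33
tool_pos: [0.4507, 0.3392, 0.0095]
tool_rot: [0.001, 0.698, 0.716, 0.001]
ft_force: [-0.9, -1.0, 6.4]
opening: 0.0483
finger_force: 30.2
t: 30.0
tool_pos: [0.4508, 0.3394, 0.0948]
tool_rot: [0.001, 0.698, 0.716, 0.001]
ft_force: [-0.6, 1.4, -1.3]
opening: 0.0483
finger_force: 31.5
at [450.8 339.4  94.8] A 1.4 q6 1.96 t 30.0 open 48.3 ff 31.5 | yaw rad 0.000 travel mm [-355.   148.3   29.8]
```

```bash
python3 -m inch '{"travel":[[-0.012,0.005,0],[-0.025,0.0105,0],[-0.025,0.0105,0],[-0.025,0.0105,0],[-0.025,0.0105,0],[-0.025,0.0105,0],[-0.025,0.0105,0],[-0.025,0.0105,0],[-0.025,0.0105,0],[-0.025,0.0105,0],[-0.025,0.0105,0],[-0.025,0.0105,0]],"yaw":[0,0,0,0,0,0,0,0,0,0,0,0],"jaw":[-1,-1,-1,-1,-1,-1,-1,-1,-1,-1,-1,-1]}'
python3 -m inch '{"travel":[[-0.025,0.0105,0],[-0.025,0.0105,0],[-0.018,0.0068,0],[0,0,0.02],[0,0,0.01],[0,0,0],[0,0,0]],"yaw":[0,0,0,0,0,0,0],"jaw":[-1,-1,-1,-1,-1,-1,-1]}'
python3 - <<'E'
from h import *
go(608,-11.8,12.5)
im,d=optics.get_image("side")
C=optics.calibration("side");K=np.array(C["intrinsics"]);Ti=np.linalg.inv(C["extrinsics"])
p=Ti@[.608,-.012,.03,1]; u,v=(K@(p[:3]/p[2]))[:2].astype(int)
cv2.imwrite("pics/s4.png",cv2.resize(im[v-60:v+60,u-80:u+80,::-1],None,fx=5,fy=5,interpolation=cv2.INTER_CUBIC))
E
```

```text
t: 31.0
tool_pos: [0.5767, 0.0531, 0.0913]
tool_rot: [-0.001, 0.698, 0.716, -0.001]
ft_force: [0.8, 0.4, -1.4]
opening: 0.0483
finger_force: 31.5
t: 31.58
tool_pos: [0.6053, -0.0118, 0.0614]
tool_rot: [-0.002, 0.698, 0.716, -0.001]
ft_force: [-1.5, 0.3, -1.7]
opening: 0.0481
finger_force: 31.5
at [605.3 -11.8  61.4] A 1.5 q6 1.31 t 31.6 open 48.1 ff 31.5 | yaw rad 0.000 travel mm [-0.1  2.9 48.8]
```

View pics/s4.png

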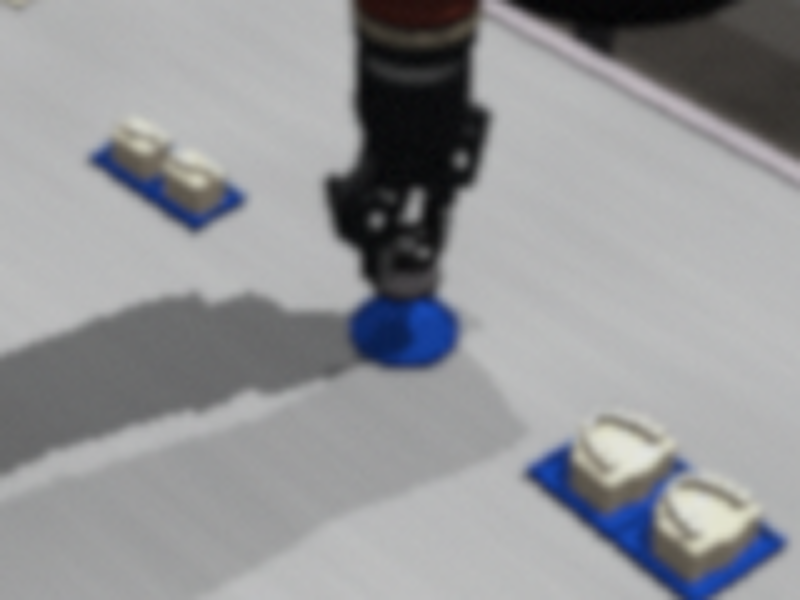

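The spool is held level over the dish at (407,265), and all four casts sit flat in their bays. Lowering.

```bash
python3 -m inch '{"travel":[[0,0.001,0.014],[0,0,0.014],[0,0,0.01],[0,0,0.005],[0,0,0.001],[0,0,0.001],[0,0,0],[0,0,0]],"yaw":[0,0,0,0,0,0,0,0],"jaw":[-1,-1,-1,-1,-1,-1,-1,-1]}'
python3 -c "
from h import *
go(608,-11.8,12.5)"
```

```text
t: 32.3
tool_pos: [0.6085, -0.0124, 0.0187]
tool_rot: [0.001, 0.698, 0.716, 0.0]
ft_force: [0.1, 0.1, -2.0]
opening: 0.0484
finger_force: 31.5
at [608.5 -12.4  18.7] A 1.4 q6 1.31 t 32.3 open 48.4 ff 31.5 | yaw rad 0.000 travel mm [ 0.6 -0.5  6.2]
```

```bash
python3 -m inch '{"travel":[[0,0,0.003],[0,0,0.0025],[0,0,0.001],[0,0,0],[0,0,0],[0,0,0],[0,0,0],[0,0,0],[0,0,-0.02],[0,0,-0.03],[0,0,-0.03],[0,0,-0.03]],"yaw":[0,0,0,0,0,0,0,0,0,0,0,0],"jaw":[-1,-1,-1,-1,0.2,0.5,0.8,1,1,1,1,1]}'
python3 -m inch '{"travel":[[0.02,-0.035,-0.01],[0.02,-0.035,-0.01],[0.02,-0.035,-0.01],[0.02,-0.035,0],[0.02,-0.035,0],[0.02,-0.035,0],[0,0,0],[0,0,0],[0,0,0]],"yaw":[0,0,0,0,0,0,0,0,0],"jaw":[1,1,1,1,1,1,1,1,1]}'
python3 - <<'E'
from h import *
im,d=optics.get_image("top"); P=cloud("top",d)
m=((P[...,2]>.018)&(P[...,2]<.06)&(d>0)).astype(np.uint8); k,l,s,_=cv2.connectedComponentsWithStats(m)
for i in range(1,k):
    if s[i,4]>=60: p=P[l==i]; print(s[i].tolist(),*rect(p))
cv2.imwrite("pics/t5.png",cv2.resize(im[140:270,40:480,::-1],None,fx=1.8,fy=1.8,interpolation=cv2.INTER_CUBIC))
E
```

```text
t: 33.3
tool_pos: [0.6075, -0.0121, 0.1224]
tool_rot: [-0.0, 0.698, 0.716, -0.0]
ft_force: [0.3, -0.6, -0.2]
opening: 0.0856
finger_force: 0.0
t: 34.05
tool_pos: [0.3956, 0.1024, 0.1518]
tool_rot: [0.001, 0.698, 0.716, 0.0]
ft_force: [-0.5, -0.5, -0.5]
opening: 0.0852
finger_force: 0.0
[337, 175, 20, 22, 337] [ 606.6 -201.6] [55.1 61.5] 78.7
[362, 177, 20, 21, 340] [ 600.5 -275.1] [55.4 59.5] 87.3
[274, 178, 17, 18, 229] [607.1 -12.5] [47.8 47.3] 35.4
[181, 187, 15, 11, 144] [597.4 263.7] [28.6 40.3] 1.8
[202, 186, 14, 11, 140] [599.9 203.7] [29.1 39.6] 2.7
[77, 225, 16, 19, 124] [478.5 555.9] [25.2 54.5] 70.2
[525, 301, 35, 44, 723] [ 197.5 -726.2] [ 93.7 118.1] 67.8
[261, 365, 44, 14, 184] [87.1  1.5] [119.9  26.8] 89.8
[303, 378, 14, 22, 67] [ 40.7 -74.2] [64.9 13.5] 31.6
[17, 387, 17, 10, 84] [ 58.4 704.5] [44.2  9. ] 69.0
[46, 386, 22, 27, 183] [ 38.3 611.8] [68.7 33.1] 26.4
```

View pics/t5.png

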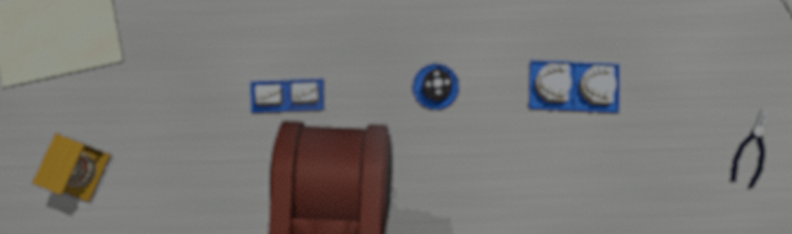

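The picture shows the quads at (267,95) and (305,93), the spool in its dish at (437,86) and the full casts at (552,83) and (600,86). All five measure within about 2 mm of their bay or dish centres, and the arm is clear. Handing in.

```bash
python3 -c "
from cell import env
print(env.hand_in())"
```

```text
the job is handed in; nothing more can be done
None
```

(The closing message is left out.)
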